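# Feel the gap under the lens stage with a tapered feeler

### The job

Pick up the orange-handled tapered feeler and slide its blade, flat and straight from the front, between the two plates of the stage that carries the round glass lens, until the blue sprung plate drags snugly on it and has just lifted visibly, a millimetre or two; do not force it farther. Finish there, still holding the feeler in the gap at that depth; leave the stage with the red beam block and the loose things around alone.

Things in the scene. Friction and masses are not known exactly. Their poses are not given: they have to be found in the camera images.
- feeler: loose feeler, 160 g: orange handle 62 (x) x 18 (y) x 42 mm tall; steel blade 22 mm wide runs 109 mm forward (+x) from it. Handle and blade share one flat underside, on the table at the start. Blade thickness: 2.5 mm at the tip, 1 mm more every 12 mm towards the handle. Origin: under the handle's centre, z up; centre of mass about 25 mm in front of it
- feeler_tip (a point): middle of the blade's tip edge, in the underside plane, 140 mm in front (+x) of the feeler's origin
- stage_left: left (+y) of two identical fixed gap stages: black riser with aluminium lower plate 120 (x) x 110 (y) mm, top face 40 mm above the table. Origin: centre of its underside; +x is the way the blade is pushed in, front edge at x = -60 mm. Bare ahead of x = -35 mm, then covered by the blue plate to x = 30 mm. A black block behind it (x = 34 to 59, 80 wide, 70 mm tall) carries the lens or the beam block
- stage_right: right (-y) of two identical fixed gap stages: black riser with aluminium lower plate 120 (x) x 110 (y) mm, top face 40 mm above the table. Origin: centre of its underside; +x is the way the blade is pushed in, front edge at x = -60 mm. Bare ahead of x = -35 mm, then covered by the blue plate to x = 30 mm. A black block behind it (x = 34 to 59, 80 wide, 70 mm tall) carries the lens or the beam block
- lip_left (a point): middle of the front lower edge of the left stage's blue upper plate (the mouth of its gap); its height less 40 mm is the gap. It rises with the plate
- lip_right (a point): the same point of the right stage
- plate_left (a joint): lift of the left blue plate in m: 0 at rest, stop at 0.007. It presses down with about 4 N at rest and 1.5 N more per mm of lift; sliding the blade takes roughly 1.3 times that: about 5 N when it starts to drag, 8 N at 1.5 mm of lift
- plate_right (a joint): the same for the right blue plate
- lens: fixed: round pale green glass lens in a black ring 60 mm across on a short post, on the rear block of one stage, 47 mm behind that stage's origin; top 166 mm above the table. Origin: centre of its foot. Its stage is the one to check
- beam_block: fixed red square plate 56 x 56 x 10 mm on a short post, on the rear block of the other stage; origin: centre of its foot
- pins_left: the left stage's two fixed steel pins (9 mm thick, at y = -37 and 37 mm, heads to about 77 mm above the table) with the sprung blue plate 65 x 95 x 8 mm on them. Origin above the stage's origin, about 40 mm up. The gap between lower and blue plate is 4.8 to 6.4 mm high, varying, open between the pins
- pins_right: the same for the right stage
- driver: loose grey-handled screwdriver, leave alone
- lens_ring: loose black ring 52 mm across, leave alone
- spare_post: loose upright steel post 13 mm across, 75 mm tall, leave alone
- post_holder: loose black post holder 63 mm tall, leave alone
- cleaner_jar: loose amber jar 65 mm tall with a white cap, leave alone
- optic_case: loose blue box 75 x 55 x 28 mm, leave alone
- screw_tray: loose grey tray 110 x 80 x 25 mm, leave alone
There are look-alikes about, which are no part of the job. Leave any pink look-alike of the stage_right alone.

How it is judged:
By the outcome, as a careful person would: the job done as asked, in the order asked, and still so for the second after the job is handed in, while the arm keeps its last pose, push and grip.
It also fails if it takes over 45 s, if anything falls off the work surface, if the arm or the gripper's body presses on something with over 40 N, if the wrist force passes 120 N, or if a joint passes its speed limit or range.

### The arm

A 6-joint arm with a two-finger parallel gripper is mounted at the origin on the work surface. World frame = base frame: x ahead of the robot, y to its left, z up, the work surface at z = 0. Lengths are in m, angles in rad, forces in N, time in s.
With the tool pointing down it reaches from about 0.225 to 0.875 m from the base axis. Payload 3.4 kg.
Tool frame: the origin (TCP) lies at the very end of the fingers, on their centre line; the grasp point (between the pads) lies 19 mm behind it; z points along the fingers, y is the direction in which the jaws open and shut (so a half turn about z gives the same grasp; the last joint's range is limited). The gripper opens to 85 mm and grips with 20 to 120 N. Pads are 22 mm wide; open, the fingers measure 114 mm over their backs; the gripper's body (76 mm by 85 mm) begins 54 mm behind the grasp point. The pads swing forward as they close: fully open they stand 13 mm farther back than shut.
Start: joints at [-1.437, 0.276, 1.505, -0, 1.361, -0.121], TCP at [0.145, -0.556, 0.231] pointing down, gripper open.
Joint ranges: [-2.89, 2.89], [-0.75, 2.08], [0.22, 2.7], [-1.18, 4.32], [0.11, 2.71], [-2.7, 2.7]. Speed limits (rad/s): [2.57, 2.57, 3.14, 3.14, 3.14, 3.14].

### API

Orientations are given as a unit quaternion [w, x, y, z].
In Python, from rig import telemetry, optics, order gives the robot as it stands.
- The arm moves only by the shell command python3 -m creep 'ROWS' [FORCE]. ROWS is a JSON object of lists of equal length, an entry for each row: "slide": the shift along the world's x, y, z normalised to -1 to 1, where 1 is 0.15 m, a list of three; "twist": the turn, a rotation vector about the world's x, y, z normalised to -1 to 1, where 1 is 360 degrees, a list of three; "fingers": the gripper's target within -1 to 1 (fully open at 1, half-way at 0, shut at -1). A call has 1 to 20 rows; each row is the pose to reach, as a shift and turn from the pose commanded when the call began, turning the shorter way round; what a row does not reach only later rows make up. A row lasts 1/10 s, in which the tool goes at most 50 mm and 8.59 degrees, less where a joint would pass 70% of its speed; a pose out of reach is approached as far as the arm can. A call with a number of a shift or a turn outside -1 to 1 is refused whole. A call with a gripper value outside its range is refused whole. The fingers move at their own pace and stop on an object; FORCE is the grip in N (left out, the last holds). Time passes only in rows, so rows that repeat a pose let the fingers close. It gives the time, the measured TCP pose, the force and the opening at its end, in the units of the state.
- telemetry.get_state(): the state, without advancing time (a new reading comes with each control period).
- optics.get_image(name): name is "scene" or "side" or "wrist"; returns a dict with "img" (420x560x3 uint8, blue, green, red), "depth" (420x560 float32, m along the optical axis (not along the pixel's ray), 0 where there is no reading), "fovy" (degrees; the focal length in pixels is half the picture's height over the tangent of half this angle, whatever the lens; pixels are square), "cx", "cy" (the principal point, pixels), "world_from_camera" (4x4, takes a point from camera to world coordinates). Camera axes: x right, y down, z forward; pixel columns grow to the right and rows downward; lengths in m; the calibration is good to about 2 mm. A picture is of the moment at which its call begins.
- order.sign_off(): hands the job in, once; it reports no verdict.
The state is a dict: "clock": time; "qpos": joint angles; "qd": joint speeds; "effort": joint torques, N m; "position": TCP position; "ee_rot": TCP orientation; "contact_force": force on the tool from outside, world axes, zero at the start; "moment": the same for the moment, N m; "width": finger opening in m.
Only numpy, scipy, OpenCV 4.12 (cv2) and the standard library are available. Lean on these libraries where they do the work, as an engineer would, in place of code of your own. Each camera call takes 0.05 s, during which the arm holds its last target.

## Working session

There is one attempt and no reset: what is moved stays moved. The work goes in short steps, Python scripts to look and compute and a shell command to move; the robot and the scene stay as the last step left them, time stands still between calls to the robot, and variables do not carry over. Pictures are saved under pics/ and viewed, and the job is handed in when it is done.

```bash
ls; mkdir -p pics; cat > h.py <<'E'
import numpy as np, cv2
from rig import telemetry, optics, order
def grab(n,f=None):
    d=optics.get_image(n)
    if f: cv2.imwrite('pics/'+f,d['img'])
    np.savez('pics/'+n+'.npz',**d)
    return d
def foc(d): return 210/np.tan(np.radians(float(d['fovy']))/2)
def ray(d,u,v):
    f=foc(d);T=np.array(d['world_from_camera'])
    return T[:3,3],T[:3,:3]@np.array([(u-d['cx'])/f,(v-d['cy'])/f,1])
def onz(d,u,v,z):
    o,r=ray(d,u,v);return o+r*(z-o[2])/r[2]
def dep(d,u,v):
    o,r=ray(d,u,v);return o+r*d['depth'][int(v),int(u)]
def proj(d,p):
    T=np.linalg.inv(d['world_from_camera']);c=T[:3,:3]@np.array(p)+T[:3,3];f=foc(d)
    return c[0]/c[2]*f+d['cx'],c[1]/c[2]*f+d['cy']
def cloud(d):
    f=foc(d);T=np.array(d['world_from_camera']);D=d['depth']
    v,u=np.mgrid[:420,:560]
    P=np.stack([(u-d['cx'])/f*D,(v-d['cy'])/f*D,D],-1)
    return P@T[:3,:3].T+T[:3,3]
E
python3 - <<'E'
from h import *
for n in ['scene','side','wrist']:
    d=grab(n,n+'0.png');print(n,d['fovy'],d['cx'],d['cy'],np.round(d['world_from_camera'],3).tolist(),(d['depth']>0).mean())
print(telemetry.get_state())
E
```

```text
pics
scene 53.5748220696462 277.8791959668486 205.39426938876363 [[0.66, 0.593, -0.461, 1.046], [0.751, -0.511, 0.418, -0.517], [0.012, -0.622, -0.783, 0.966], [0.0, 0.0, 0.0, 1.0]] 0.9959098639455782
side 55.190355046695664 274.6729812616501 212.69636232476253 [[-0.971, -0.133, 0.201, 0.292], [-0.241, 0.572, -0.784, 0.924], [-0.01, -0.809, -0.587, 0.782], [0.0, 0.0, 0.0, 1.0]] 0.9957695578231293
wrist 69.3084820009929 284.4887166901043 207.22121113244273 [[0.252, -0.915, -0.314, 0.226], [-0.968, -0.238, -0.081, -0.536], [-0.001, 0.325, -0.946, 0.373], [0.0, 0.0, 0.0, 1.0]] 0.9960756802721088
{'clock': 0.15, 'qpos': array([-1.43697254e+00,  2.76483503e-01,  1.50581513e+00,  3.82118762e-05,
        1.36070717e+00, -1.21008128e-01]), 'qd': array([-1.76673802e-05, -9.41469067e-04, -5.31866455e-03, -2.04253978e-03,
        9.21410975e-06,  8.82712164e-04]), 'effort': array([ 2.11247425e-03, -4.17145228e+01, -2.46031845e+01,  2.25569702e-04,
        7.60543946e-03, -8.16895245e-07]), 'position': array([ 0.14490027, -0.55605207,  0.23063   ]), 'ee_rot': array([-7.06679159e-04,  9.91893823e-01,  1.27067480e-01,  1.41550636e-05]), 'contact_force': array([ 0.99756606,  0.19290681, -0.45344847]), 'moment': array([-0.05777585,  0.00809697, -0.02729018]), 'width': 0.0854339170363155}
```

View pics/scene0.png

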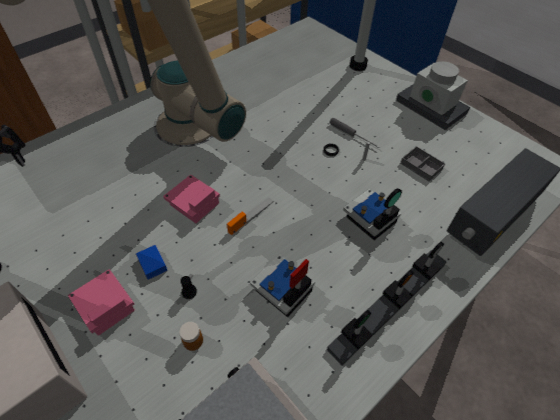

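View pics/side0.png

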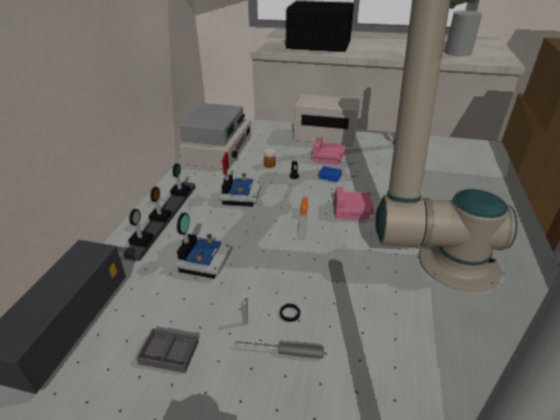

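View pics/wrist0.png

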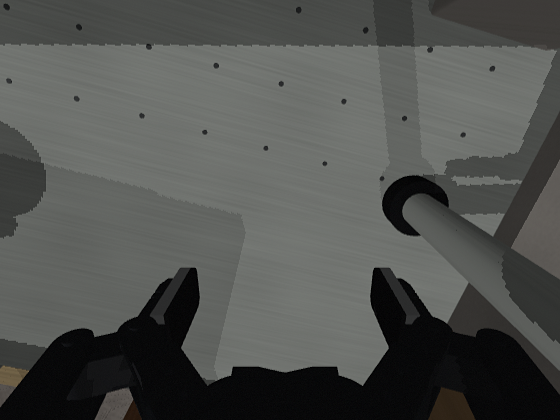

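The scene view shows the orange-handled feeler at (237,222), its blade pointing up-right to (272,202). The lens stage is at (372,212) and the red-block stage at (283,283). The pink look-alikes are at (192,197) and (102,300). The green-lens stage is the one to check, so I'll enlarge it and the feeler.

```bash
python3 - <<'E'
from h import *
d=dict(np.load('pics/scene.npz'));s=dict(np.load('pics/side.npz'))
a=cv2.resize(d['img'][180:260,200:300],None,fx=4,fy=4,interpolation=cv2.INTER_CUBIC)
b=cv2.resize(d['img'][180:260,320:420],None,fx=4,fy=4,interpolation=cv2.INTER_CUBIC)
e=cv2.resize(s['img'][190:290,265:365],None,fx=3,fy=3,interpolation=cv2.INTER_CUBIC)
f=cv2.resize(s['img'][200:300,160:260],None,fx=3,fy=3,interpolation=cv2.INTER_CUBIC)
o=np.zeros((620,800,3),np.uint8);o[:320,:400]=a;o[:320,400:]=b;o[320:,:300]=e;o[320:,400:700]=f
cv2.imwrite('pics/crop0.png',o[:600])
for n,c in(('scene',d),('side',s)):
    P=cloud(c);h=cv2.cvtColor(c['img'],cv2.COLOR_BGR2HSV)
    m=(h[...,0]>5)&(h[...,0]<16)&(h[...,1]>200)&(h[...,2]>120)&(P[...,2]>0.005)&(P[...,2]<.06)&(P[...,0]<.6)
    print(n,'orange',m.sum(),np.median(P[m],0),P[m].min(0),P[m].max(0))
    top=m&(P[...,2]>.036)
    q=P[top][:,:2].astype(np.float32);print(cv2.minAreaRect(q),len(q))
    m=(h[...,0]>105)&(h[...,0]<125)&(h[...,1]>150)&(P[...,2]>.04)&(P[...,2]<.08)&(P[...,0]>.3)
    k,l,st,cc=cv2.connectedComponentsWithStats(m.astype(np.uint8))
    for i in range(1,k):
        if st[i,4]>80:
            t=l==i;t&=P[...,2]>.045;print('blue',st[i],np.median(P[t],0),cv2.minAreaRect(P[t][:,:2].astype(np.float32)))
    # plates: any points z 36..44
    m=(P[...,2]>.037)&(P[...,2]<.043)&(P[...,0]>.45)&(P[...,0]<.9)&(h[...,1]<60)
    k,l,st,cc=cv2.connectedComponentsWithStats(m.astype(np.uint8))
    for i in range(1,k):
        if st[i,4]>60: print('z40',st[i],np.median(P[l==i],0),cv2.minAreaRect(P[l==i][:,:2].astype(np.float32)))
E
```

```text
scene orange 87 [ 0.4627357  -0.14335238  0.04290739] [ 0.45420491 -0.17161425  0.03975584] [ 0.47194029 -0.11400499  0.04745332]
((0.46222245693206787, -0.14280706644058228), (0.014982183463871479, 0.0575430691242218), 5.804943084716797) 87
blue [353 193  34  30 472] [0.68669576 0.16177782 0.05441692] ((0.6888682246208191, 0.16440564393997192), (0.09766075015068054, 0.06887564063072205), 89.98851013183594)
blue [260 260  36  40 625] [ 0.68565777 -0.18477876  0.05440008] ((0.6913519501686096, -0.1759718507528305), (0.06909216195344925, 0.09293847531080246), 7.73622989654541)
z40 [344 189  40  45 343] [0.64525757 0.12492457 0.04039008] ((0.6866409778594971, 0.16450829803943634), (0.11257825046777725, 0.12096239626407623), 88.87439727783203)
z40 [413 253  16  17 130] [0.88055668 0.13475894 0.04037279] ((0.8840087056159973, 0.1378350555896759), (0.029790636152029037, 0.0473746620118618), 1.73390531539917)
z40 [250 255  47  58 462] [ 0.64729778 -0.21119846  0.04064979] ((0.6890031099319458, -0.17587417364120483), (0.12112189829349518, 0.11146768182516098), 7.264108180999756)
z40 [385 280
[... 882 characters left out ...]
582535), 89.87629699707031)
z40 [230 181  31  19 142] [ 0.65379407 -0.13952516  0.04159641] ((0.6765657067298889, -0.17567512392997742), (0.08821821212768555, 0.11558755487203598), 7.106268882751465)
z40 [136 232  16  12  67] [0.88456201 0.14080812 0.04151283] ((0.8858682513237, 0.13893207907676697), (0.046858273446559906, 0.027456333860754967), 89.63813781738281)
z40 [175 243  56  29 339] [0.65437472 0.2073933  0.04165503] ((0.689662754535675, 0.16693024337291718), (0.11323796957731247, 0.12055139243602753), 89.48231506347656)
z40 [ 31 300  74  91 208] [0.86612607 0.51215462 0.03983223] ((0.8662768006324768, 0.49783432483673096), (0.2409406155347824, 0.006178436800837517), 89.1554183959961)
```

View pics/crop0.png

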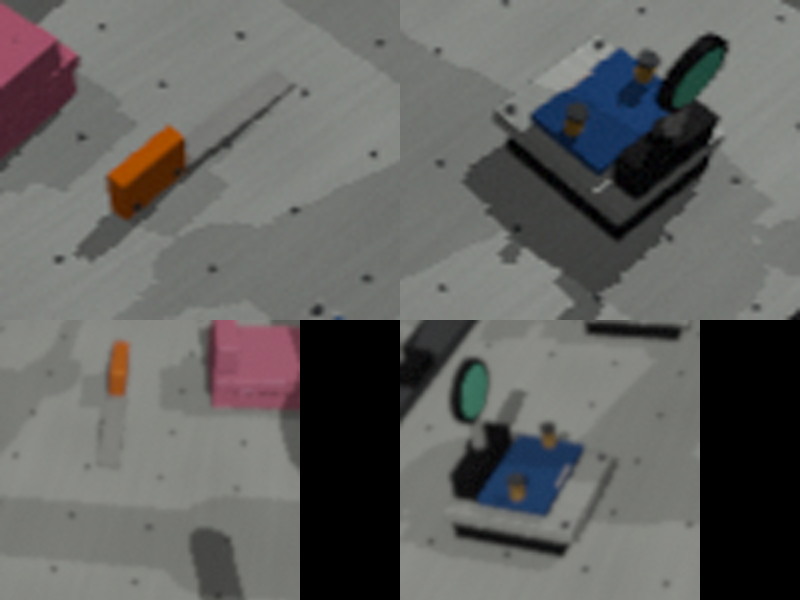

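The crops confirm it: the orange-handled feeler with its blade running to the tip near scene (271,200), and the left stage at scene (372,212) carrying the green lens. Next I'll get the feeler's yaw from its tip and the stage's yaw from the plate edges.

```bash
python3 - <<'E'
from h import *
d=dict(np.load('pics/scene.npz'));s=dict(np.load('pics/side.npz'))
for c,u,v in((d,268.75,197.5),(d,273.75,201.5),(s,265+98/3,190+147/3),(s,265+120/3,190+148/3)): print(onz(c,u,v,.002))
# blade by depth
for c in(d,s):
    P=cloud(c);
    m=(P[...,0]>.4)&(P[...,0]<.52)&(P[...,1]>-.1)&(P[...,1]<.06);
    print(np.percentile(P[m][:,2],[1,50,90,99]))
# feeler orange top corners via colour at z=.042
h=cv2.cvtColor(d['img'],cv2.COLOR_BGR2HSV)
m=((h[...,0]>5)&(h[...,0]<18)&(h[...,1]>180)&(h[...,2]>140)).astype(np.uint8);m[:, :215]=0;m[:,260:]=0
ys,xs=np.nonzero(m);q=np.array([onz(d,x,y,.042)[:2] for x,y in zip(xs,ys)],np.float32);print(cv2.minAreaRect(q))
# stage lip edges
P=cloud(d);h=cv2.cvtColor(d['img'],cv2.COLOR_BGR2HSV)
for c in(d,s):
    P=cloud(c);h=cv2.cvtColor(c['img'],cv2.COLOR_BGR2HSV)
    m=(h[...,0]>105)&(h[...,0]<125)&(h[...,1]>150)&(P[...,2]>.046)&(P[...,2]<.06)&(P[...,0]>.6)&(P[...,1]>.08)&(P[...,1]<.25)
    print('blue top z',np.percentile(P[m][:,2],[10,50,90]))
    m2=(P[...,2]>.036)&(P[...,2]<.044)&(P[...,0]>.6)&(P[...,0]<.65)&(P[...,1]>.1)&(P[...,1]<.23)
    print('lower z',np.percentile(P[m2][:,2],[10,50,90]))
    for lo in np.arange(.12,.22,.015):
        k=m&(P[...,1]>lo)&(P[...,1]<lo+.015);k2=m2&(P[...,1]>lo)&(P[...,1]<lo+.015)
        print(round(lo,3),P[k][:,0].min() if k.any() else 0,P[k2][:,0].min() if k2.any() else 0)
E
```

```text
[ 0.4377149 -0.0034704  0.002    ]
[ 0.45919207 -0.00223263  0.002     ]
[ 0.45780856 -0.00119611  0.002     ]
[ 0.43593255 -0.00471455  0.002     ]
[-0.00305978  0.0014918   0.00534313  0.01164522]
[-0.00087123  0.00288785  0.00602331  0.0128865 ]
((0.46087566018104553, -0.1422174870967865), (0.014273085631430149, 0.05687182769179344), 6.7886857986450195)
blue top z [0.0520238  0.05437646 0.05673291]
lower z [0.03831413 0.04033405 0.04248999]
0.12 0.6544225211929602 0.6264584965021671
0.135 0.6546636197842568 0.6258042494292246
0.15 0.6557011869314063 0.62653391826203
0.165 0.6560599609050297 0.6249934081614549
0.18 0.6550544688093853 0.626636581852344
0.195 0.6544370072976855 0.6270605294343011
0.21 0.656958541307411 0.6280760873670572
blue top z [0.05434563 0.05644511 0.05813644]
lower z [0.03868959 0.04197351 0.04345036]
0.12 0.6554132648075699 0.6284582059582846
0.135 0.6552982567420059 0.6295709883675278
0.15 0.6625642948439848 0.6300719562963788
0.165 0.6638498104163648 0.6305192140092459
0.18 0.6578592701058382 0.6306495818780586
0.195 0.6558571833810558 0.6305512990805632
0.21 0.6568822294058008 0.6298750207539094
```

```bash
python3 - <<'E'
from h import *
d=dict(np.load('pics/scene.npz'))
P=cloud(d);h=cv2.cvtColor(d['img'],cv2.COLOR_BGR2HSV)
m=(h[...,0]>160)&(h[...,0]<176)&(h[...,1]>100)
k,l,st,cc=cv2.connectedComponentsWithStats(m.astype(np.uint8))
for i in range(1,k):
    if st[i,4]>80: print(st[i],P[l==i].min(0),P[l==i].max(0))
E
python3 -m creep '{"slide":[[0.2,0.25,0],[0.45,0.6,0],[0.7,0.92,0],[0.7,0.92,0]],"twist":[[0,0,0.02],[0,0,0.04],[0,0,0.06],[0,0,0.075]],"fingers":[1,1,1,1]}' 60
python3 -m creep '{"slide":[[0.23,0.3,0],[0.47,0.61,0],[0.7,0.92,0],[0.7,0.92,0]],"twist":[[0,0,0.02],[0,0,0.04],[0,0,0.06],[0,0,0.075]],"fingers":[0.5,0.5,0.5,0.5]}'
python3 -m creep '{"slide":[[0.23,0.3,0],[0.47,0.61,0],[0.7,0.9,0],[0.713,0.917,0],[0.713,0.917,0]],"twist":[[0,0,0.02],[0,0,0.04],[0,0,0.06],[0,0,0.076],[0,0,0.076]],"fingers":[0.5,0.5,0.5,0.5,0.5]}'
```

```text
[ 164  175   55   48 1497] [ 0.24127188 -0.51722261  0.00054419] [ 1.04574897 -0.1190857   0.96553299]
[  68  270   66   65 2428] [ 0.37490104 -0.58961159  0.00199016] [ 1.04574897 -0.48074118  0.96553299]
clock: 0.55
position: [0.2512, -0.4148, 0.2311]
ee_rot: [-0.001, 0.934, 0.358, 0.001]
contact_force: [0.1, -0.3, 0.8]
width: 0.0853
clock: 0.95
position: [0.3562, -0.277, 0.2312]
ee_rot: [-0.001, 0.824, 0.566, 0.001]
contact_force: [-0.3, -0.1, 0.1]
width: 0.0639
clock: 1.45
position: [0.4634, -0.1403, 0.231]
ee_rot: [-0.0, 0.667, 0.745, 0.001]
contact_force: [0.5, 0.0, -0.5]
width: 0.064
```

```bash
python3 - <<'E'
from h import *
d=dict(np.load('pics/scene.npz'))
P=cloud(d);h=cv2.cvtColor(d['img'],cv2.COLOR_BGR2HSV)
m=(h[...,0]>160)&(h[...,0]<176)&(h[...,1]>100)&(d['depth']>0)&(np.arange(560)[None]>150)
print(np.percentile(P[m],[1,99],axis=0))
w=grab('wrist','w1.png');P=cloud(w);h=cv2.cvtColor(w['img'],cv2.COLOR_BGR2HSV)
m=(h[...,0]>4)&(h[...,0]<18)&(h[...,1]>180)&(P[...,2]>.036)&(P[...,2]<.05)
q=P[m][:,:2].astype(np.float32);print(m.sum(),cv2.minAreaRect(q),np.median(P[m][:,2]))
s=telemetry.get_state();a=s['ee_rot'];print(s['position'],'tool y ang',np.degrees(2*np.arctan2(a[2],a[1]))-90)
E
```

```text
[[ 0.24714616 -0.24835325  0.00660495]
 [ 0.74536394  0.11812072  0.11132896]]
790 ((0.5632480382919312, -0.25802260637283325), (0.21766674518585205, 0.2987419068813324), 71.77107238769531) 0.04197603313592127
[ 0.46218488 -0.14181706  0.23096789] tool y ang 6.088570793738455
```

View pics/w1.png

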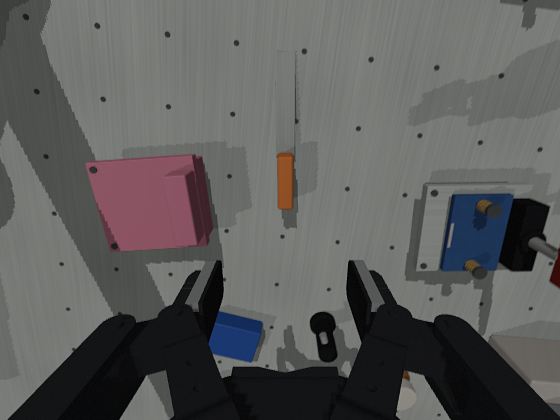

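The wrist view shows the feeler's handle at (286,181), aligned between the jaws, with the pink look-alike about 80 px to its left. I'll measure it more exactly from this closer view.

```bash
python3 - <<'E'
from h import *
w=dict(np.load('pics/wrist.npz'));P=cloud(w);h=cv2.cvtColor(w['img'],cv2.COLOR_BGR2HSV)
m=(h[...,0]>4)&(h[...,0]<18)&(h[...,1]>180);m[:140]=0;m[220:]=0;m[:,:265]=0;m[:,305:]=0
t=m&(P[...,2]>.035)
print(t.sum(),np.median(P[t],0),cv2.minAreaRect(P[t][:,:2].astype(np.float32)))
ys,xs=np.nonzero(t);print(xs.min(),xs.max(),ys.min(),ys.max())
for u,v in((276,51),(296,51)): print(onz(w,u,v,.0025))
p=h[...,0];k=(p>160)&(p<176)&(h[...,1]>80)&(P[...,2]>.01)&(np.arange(560)[None]<215)&(np.arange(420)[:,None]<260)
print('pink',np.percentile(P[k],[2,98],axis=0))
E
```

```text
789 [ 0.46380609 -0.14106724  0.04197653] ((0.4607944190502167, -0.1150619238615036), (0.016219856217503548, 0.11554716527462006), 6.459111213684082)
278 292 156 208
[ 0.43908046 -0.00536586  0.0025    ]
[ 0.46090947 -0.0029683   0.0025    ]
pink [[ 0.25155967 -0.24023058  0.0210979 ]
 [ 0.37425217 -0.1293599   0.07086221]]
```

```bash
python3 -m creep '{"slide":[[0,0,-0.2],[0,0,-0.45],[0,0,-0.7],[0.005,0,-0.9],[0.005,0,-0.967]],"twist":[[0,0,0],[0,0,0],[0,0,0],[0,0,0],[0,0,0]],"fingers":[0.3,0.3,0.3,0.3,0.3]}'
python3 -m creep '{"slide":[[0,0,-0.1],[0,0,-0.25],[0,0,-0.4],[0,0,-0.5],[0,0,-0.517],[0,0,-0.517]],"twist":[[0,0,0],[0,0,0],[0,0,0],[0,0,0],[0,0,0],[0,0,0]],"fingers":[0.3,0.3,0.3,0.3,0.3,0.3]}'
python3 -c "
from h import *
grab('wrist','w2.png')"
```

```text
clock: 2.0
position: [0.4595, -0.1432, 0.0835]
ee_rot: [-0.003, 0.67, 0.742, -0.001]
contact_force: [-1.0, 0.4, -0.5]
width: 0.0556
clock: 2.6
position: [0.4628, -0.1438, 0.0092]
ee_rot: [0.0, 0.67, 0.742, -0.0]
contact_force: [-0.2, -0.5, 0.5]
width: 0.0557
```

View pics/w2.png

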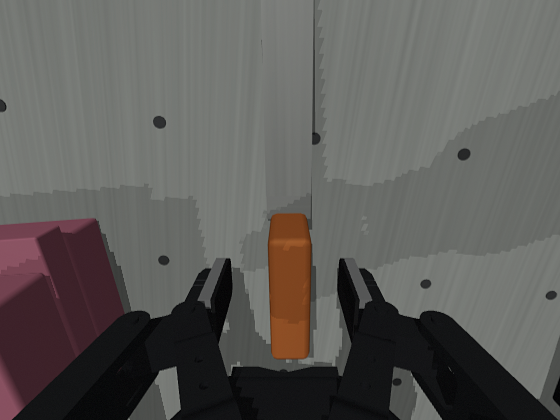

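The handle at (290,285) sits between the jaws, so I'm closing the fingers.

```bash
python3 -m creep '{"slide":[[0,0,0],[0,0,0],[0,0,0],[0,0,0],[0,0,0],[0,0,0],[0,0,0],[0,0,0]],"twist":[[0,0,0],[0,0,0],[0,0,0],[0,0,0],[0,0,0],[0,0,0],[0,0,0],[0,0,0]],"fingers":[-0.2,-0.6,-1,-1,-1,-1,-1,-1]}' 60
python3 -c "
from h import *
grab('wrist','w3.png');s=telemetry.get_state();print(s['position'],s['contact_force'],s['moment'],s['ee_rot'])"
```

```text
clock: 3.45
position: [0.4636, -0.1433, 0.0097]
ee_rot: [0.001, 0.669, 0.743, 0.0]
contact_force: [0.7, -0.2, 7.1]
width: 0.0173
[ 0.46352109 -0.14330225  0.00968938] [0.09134238 0.11180946 5.98883929] [-0.05120874  0.10380688 -0.00403618] [1.14079038e-03 6.69382613e-01 7.42916890e-01 3.32795031e-04]
```

View pics/w3.png

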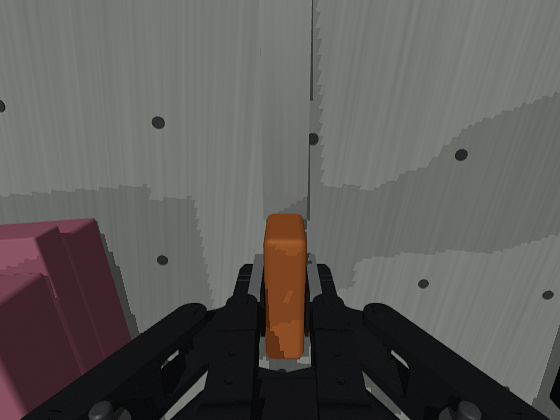

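```bash
python3 -m creep '{"slide":[[0,0,0.1],[0,0,0.3],[0,0,0.5],[0,0,0.75],[0,0,0.93],[0,0,1],[0,0,1]],"twist":[[0,0,0],[0,0,0],[0,0,0],[0,0,0],[0,0,0],[0,0,0],[0,0,0]],"fingers":[-1,-1,-1,-1,-1,-1,-1]}'
python3 -m creep '{"slide":[[0,0.05,0],[0,0.2,0],[0,0.35,0],[0,0.5,0],[0,0.65,0],[0,0.8,0],[0,0.95,0],[0,1,0],[0,1,0]],"twist":[[0,0,-0.015],[0,0,-0.033],[0,0,-0.051],[0,0,-0.069],[0,0,-0.087],[0,0,-0.105],[0,0,-0.12],[0,0,-0.134],[0,0,-0.134]],"fingers":[-1,-1,-1,-1,-1,-1,-1,-1,-1]}'
python3 -m creep '{"slide":[[0,0.05,0],[0,0.2,0],[0,0.35,0],[0,0.5,0],[0,0.65,0],[0,0.8,0],[0,0.95,0],[0.05,1,0],[0.05,1,0]],"twist":[[0,0,-0.015],[0,0,-0.033],[0,0,-0.051],[0,0,-0.069],[0,0,-0.087],[0,0,-0.105],[0,0,-0.12],[0,0,-0.134],[0,0,-0.134]],"fingers":[-1,-1,-1,-1,-1,-1,-1,-1,-1]}'
python3 -c "
from h import *
for n in ['scene','side','wrist']: grab(n,n+'4.png')
s=telemetry.get_state();print(s['position'],s['contact_force'],s['moment'],s['ee_rot'],s['qpos'])"
```

```text
clock: 4.2
position: [0.4631, -0.1431, 0.1596]
ee_rot: [0.001, 0.669, 0.743, 0.0]
contact_force: [0.4, 0.6, -2.2]
width: 0.0173
clock: 5.1
position: [0.4609, 0.0083, 0.1566]
ee_rot: [-0.001, 0.914, 0.406, -0.002]
contact_force: [-0.2, -0.0, -2.5]
width: 0.0166
clock: 6.0
position: [0.4704, 0.1574, 0.1574]
ee_rot: [0.0, 1.0, -0.003, -0.001]
contact_force: [0.0, -0.7, -2.2]
width: 0.0174
[0.469372   0.15613074 0.15777913] [-0.4001254  -0.50480059 -1.73180644] [-0.01877722  0.09561475  0.05423857] [ 5.34600024e-04  9.99992410e-01 -3.66781161e-03 -1.20051930e-03] [ 1.80815374e-01  2.12623529e-01  1.78704304e+00 -6.70638146e-04
  1.14448260e+00  1.75922545e+00]
```

View pics/wrist4.png

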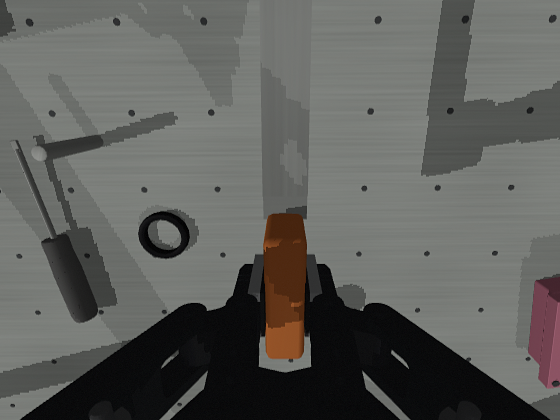

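View pics/side4.png

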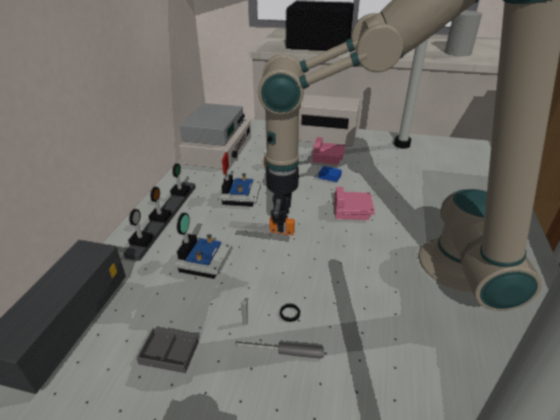

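```bash
python3 -m creep '{"slide":[[0,0.03,-0.1],[0,0.065,-0.3],[0,0.065,-0.5],[0,0.065,-0.65],[0,0.065,-0.7],[0,0.065,-0.7]],"twist":[[0,0,0],[0,0,0],[0,0,0],[0,0,0],[0,0,0],[0,0,0]],"fingers":[-1,-1,-1,-1,-1,-1]}'
python3 - <<'E'
from h import *
D={n:grab(n,n+'5.png') for n in ['scene','side','wrist']}
s=telemetry.get_state();print(s['position'],s['contact_force'],s['moment'],s['ee_rot'])
w=D['wrist'];P=cloud(w)
for v in range(20,215,20): print(v,np.round(P[v,286],4), np.round(P[v,275],4),np.round(P[v,298],4))
a=cv2.resize(D['scene']['img'][150:260,280:420],None,fx=5.6,fy=5.4,interpolation=cv2.INTER_CUBIC);cv2.imwrite('pics/c5.png',a)
a=cv2.resize(D['side']['img'][190:290,160:310],None,fx=5.3,fy=5.3,interpolation=cv2.INTER_CUBIC);cv2.imwrite('pics/c5s.png',a)
E
```

```text
clock: 6.75
position: [0.4692, 0.166, 0.0528]
ee_rot: [0.0, 1.0, -0.005, -0.001]
contact_force: [-0.5, -0.5, -2.3]
width: 0.0169
[0.47127823 0.16675803 0.05489008] [ 0.36684478 -0.48935984 -2.52949202] [0.03622032 0.03934879 0.02401506] [-1.81791609e-04  9.99988875e-01 -4.55062997e-03  1.22858662e-03]
20 [0.5876 0.1639 0.0502] [0.5874 0.1686 0.051 ] [0.5875 0.1589 0.0503]
40 [0.58   0.164  0.0504] [0.58   0.1687 0.0507] [0.5799 0.1589 0.0506]
60 [0.5723 0.1641 0.05  ] [0.5723 0.1689 0.0502] [0.5722 0.1588 0.0504]
80 [0.564  0.1641 0.0519] [0.564  0.169  0.0532] [0.564  0.1588 0.051 ]
100 [0.5557 0.1642 0.0518] [0.5557 0.1691 0.0525] [0.5556 0.1588 0.0525]
120 [0.5471 0.1643 0.0531] [0.5471 0.1693 0.0527] [0.547  0.1588 0.0535]
140 [0.5382 0.1643 0.0544] [0.5382 0.1694 0.0541] [0.538  0.1587 0.0525]
160 [0.5288 0.1644 0.0536] [0.529  0.1696 0.0544] [0.5289 0.1587 0.0541]
180 [0.5197 0.1645 0.0562] [0.5194 0.1698 0.0547] [0.5195 0.1588 0.0557]
200 [0.5095 0.1646 0.0555] [0.5097 0.1699 0.056 ] [0.5095 0.1587 0.0555]
```

View pics/wrist5.png

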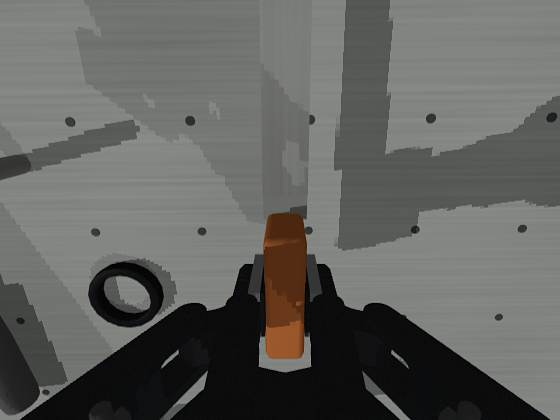

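View pics/c5.png

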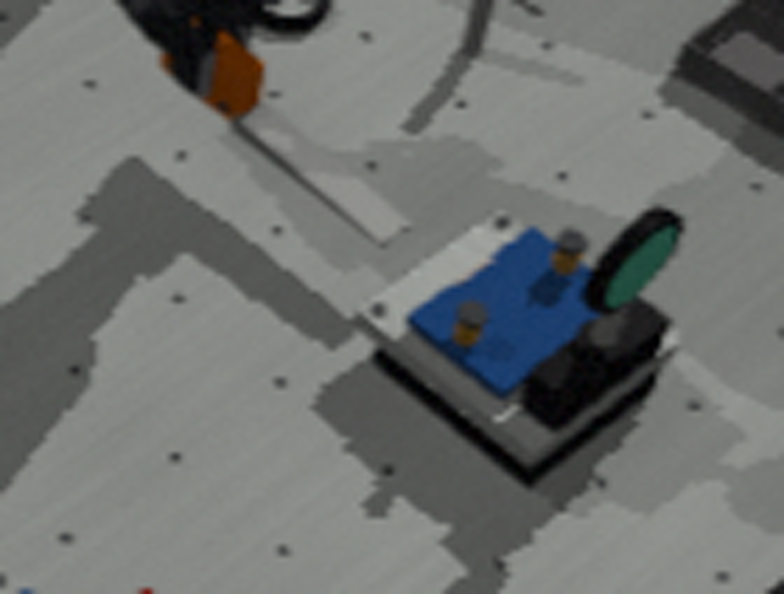

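View pics/c5s.png

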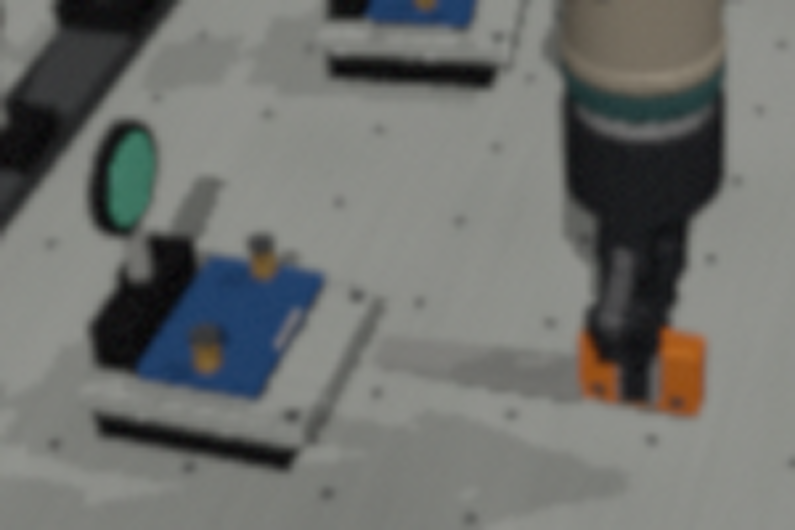

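```bash
python3 - <<'E'
from h import *
d=dict(np.load('pics/scene.npz'));s=dict(np.load('pics/side.npz'))
f=lambda x,y:(280+(x+.5)/5.6-.5,150+(y+.5)/5.4-.5)
print('tip',onz(d,*f(405,228),.0465),onz(d,*f(383,243),.0465))
print('base',onz(d,*f(260,115),.055),onz(d,*f(240,125),.055))
print('front corners',onz(d,*f(360,312),.04),onz(d,*f(505,210),.04))
print('blue front',onz(d,*f(410,322),.053),onz(d,*f(532,228),.053))
g=lambda x,y:(160+(x+.5)/5.3-.5,190+(y+.5)/5.3-.5)
print('side front',onz(s,*g(382,298),.04),onz(s,*g(303,440),.04))
print('blue front',onz(s,*g(326,273),.053),onz(s,*g(260,396),.053))
# pins heads
h=cv2.cvtColor(d['img'],cv2.COLOR_BGR2HSV);P=cloud(d)
E
```

```text
tip [0.60721689 0.16976766 0.0465    ] [0.60692956 0.15330262 0.0465    ]
base [0.50459292 0.16566542 0.055     ] [0.50295116 0.1521447  0.055     ]
front corners [0.62847785 0.11417709 0.04      ] [0.62982265 0.22422821 0.04      ]
blue front [0.65516194 0.11938706 0.053     ] [0.65318105 0.21468627 0.053     ]
side front [0.6253159  0.11602635 0.04      ] [0.62850133 0.22669365 0.04      ]
blue front [0.65513471 0.11768574 0.053     ] [0.65433573 0.21474222 0.053     ]
```

```bash
python3 -m creep '{"slide":[[0,0.027,0],[0.05,0.027,0],[0.1,0.027,0],[0.15,0.027,0],[0.2,0.027,0],[0.213,0.027,0],[0.213,0.027,0]],"twist":[[0,0,0],[0,0,0],[0,0,0],[0,0,0],[0,0,0],[0,0,0],[0,0,0]],"fingers":[-1,-1,-1,-1,-1,-1,-1]}'
cat > st.py <<'E'
from h import *
import sys
s=telemetry.get_state();print(np.round(s['position'],4),np.round(s['contact_force'],2),np.round(s['moment'],3),np.round(s['ee_rot'],4))
if len(sys.argv)>1:
    k=sys.argv[1]
    d=grab('scene');e=grab('side')
    a=cv2.resize(d['img'][170:250,310:410],None,fx=4,fy=4,interpolation=cv2.INTER_CUBIC)
    b=cv2.resize(e['img'][205:285,165:265],None,fx=4,fy=4,interpolation=cv2.INTER_CUBIC)
    cv2.imwrite('pics/'+k,np.hstack([a,b]))
    for n,c in(('scene',d),('side',e)):
        P=cloud(c);h=cv2.cvtColor(c['img'],cv2.COLOR_BGR2HSV)
        m=(h[...,0]>105)&(h[...,0]<125)&(h[...,1]>150)&(P[...,2]>.046)&(P[...,2]<.066)&(P[...,0]>.6)&(P[...,1]>.08)&(P[...,1]<.25)
        ys,xs=np.nonzero(m)
        print(n,'blue top z mean %.5f med %.5f n %d pix'%(P[m][:,2].mean(),np.median(P[m][:,2]),m.sum()),xs.mean().round(2),ys.mean().round(2))
E
python3 st.py c6.png
python3 -m creep '{"slide":[[0,0,-0.006],[0,0,-0.006],[0,0,-0.006]],"twist":[[0,0,0],[0,0,0],[0,0,0]],"fingers":[-1,-1,-1]}'; python3 st.py
python3 -m creep '{"slide":[[0,0,-0.006],[0,0,-0.006],[0,0,-0.006]],"twist":[[0,0,0],[0,0,0],[0,0,0]],"fingers":[-1,-1,-1]}'; python3 st.py
```

```text
clock: 7.6
position: [0.5025, 0.1708, 0.0535]
ee_rot: [0.0, 1.0, -0.005, -0.0]
contact_force: [0.2, -0.7, -1.8]
width: 0.0174
[0.5025 0.1708 0.0535] [ 0.16 -0.71 -1.82] [-0.017  0.059 -0.035] [ 1.0e-04  1.0e+00 -4.7e-03 -1.0e-04]
scene blue top z mean 0.05448 med 0.05456 n 473 pix 370.9 207.79
side blue top z mean 0.05618 med 0.05630 n 411 pix 202.09 250.99
clock: 8.0
position: [0.5018, 0.1709, 0.0528]
ee_rot: [0.0, 1.0, -0.004, -0.0]
contact_force: [-0.5, -0.3, -1.4]
width: 0.0172
[0.5018 0.1709 0.0528] [-0.52 -0.27 -1.35] [-0.065  0.029 -0.021] [ 1.0e-04  1.0e+00 -4.5e-03 -1.0e-04]
clock: 8.3
position: [0.502, 0.1709, 0.0519]
ee_rot: [0.0, 1.0, -0.005, -0.0]
contact_force: [0.5, 0.5, -2.0]
width: 0.0171
[0.502  0.1709 0.0519] [ 0.47  0.5  -1.97] [0.033 0.066 0.013] [ 0.      1.     -0.0045 -0.    ]
```

View pics/c6.png

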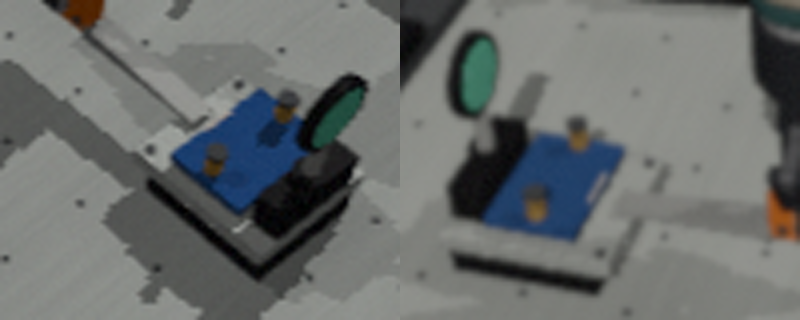

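The blade tip, at crop (200,120), is over the bare front strip and centred on the blue plate's front edge. I'll keep lowering until it touches.

```bash
for i in 1; do python3 -m creep '{"slide":[[0,0,-0.006],[0,0,-0.006],[0,0,-0.006]],"twist":[[0,0,0],[0,0,0],[0,0,0]],"fingers":[-1,-1,-1]}'; done
python3 -m creep '{"slide":[[0,0,-0.004],[0,0,-0.004],[0,0,-0.004]],"twist":[[0,0,0],[0,0,0],[0,0,0]],"fingers":[-1,-1,-1]}'; python3 st.py
python3 -m creep '{"slide":[[0,0,-0.004],[0,0,-0.004],[0,0,-0.004]],"twist":[[0,0,0],[0,0,0],[0,0,0]],"fingers":[-1,-1,-1]}'; python3 st.py
```

```text
clock: 8.6
position: [0.502, 0.1709, 0.051]
ee_rot: [0.0, 1.0, -0.005, -0.0]
contact_force: [0.1, -0.0, -1.9]
width: 0.0171
clock: 8.9
position: [0.502, 0.1709, 0.0504]
ee_rot: [0.0, 1.0, -0.005, -0.0]
contact_force: [-0.9, -0.1, -1.8]
width: 0.0169
[0.502  0.1709 0.0504] [-0.93 -0.07 -1.77] [-0.052  0.059  0.045] [ 1.0e-04  1.0e+00 -4.6e-03 -1.0e-04]
clock: 9.2
position: [0.5021, 0.1709, 0.0498]
ee_rot: [0.0, 1.0, -0.005, -0.0]
contact_force: [-0.6, -0.4, -2.3]
width: 0.0171
[0.5021 0.1709 0.0498] [-0.59 -0.42 -2.28] [-0.013  0.037 -0.03 ] [ 1.0e-04  1.0e+00 -4.6e-03 -0.0e+00]
```

```bash

python3 -m creep '{"slide":[[0,0,-0.004],[0,0,-0.004],[0,0,-0.004]],"twist":[[0,0,0],[0,0,0],[0,0,0]],"fingers":[-1,-1,-1]}'; python3 st.py
python3 -m creep '{"slide":[[0,0,-0.004],[0,0,-0.004],[0,0,-0.004]],"twist":[[0,0,0],[0,0,0],[0,0,0]],"fingers":[-1,-1,-1]}'; python3 st.py
```

```text
clock: 9.5
position: [0.5021, 0.1709, 0.0494]
ee_rot: [0.0, 1.0, -0.005, 0.0]
contact_force: [-0.7, -0.4, -0.5]
width: 0.017
[0.5021 0.1709 0.0494] [-0.74 -0.38 -0.46] [-0.066 -0.023  0.018] [ 0.0e+00  1.0e+00 -4.6e-03  1.0e-04]
clock: 9.8
position: [0.5021, 0.1709, 0.0488]
ee_rot: [0.0, 1.0, -0.004, 0.0]
contact_force: [-2.2, -0.2, 1.6]
width: 0.017
[0.5021 0.1709 0.0488] [-2.2  -0.21  1.56] [-0.076 -0.059  0.046] [ 0.0e+00  1.0e+00 -4.5e-03  1.0e-04]
```

Contact with the lower plate came at TCP z ≈ 0.0495, which matches a level blade. I'll slide in with this light preload.

```bash

python3 -m creep '{"slide":[[0.02,0,0.002],[0.05,0,0.002],[0.08,0,0.002],[0.11,0,0.002],[0.14,0,0.002],[0.17,0,0.002],[0.2,0,0.002],[0.2,0,0.002],[0.2,0,0.002]],"twist":[[0,0,0],[0,0,0],[0,0,0],[0,0,0],[0,0,0],[0,0,0],[0,0,0],[0,0,0],[0,0,0]],"fingers":[-1,-1,-1,-1,-1,-1,-1,-1,-1]}'; python3 st.py c7.png
```

```text
clock: 10.7
position: [0.5335, 0.1709, 0.049]
ee_rot: [-0.0, 1.0, -0.005, 0.001]
contact_force: [1.1, -1.1, 0.9]
width: 0.0171
[0.5335 0.1709 0.049 ] [ 1.12 -1.13  0.9 ] [-0.062 -0.31   0.032] [-1.0e-04  1.0e+00 -4.6e-03  1.3e-03]
scene blue top z mean 0.05459 med 0.05470 n 466 pix 370.89 207.75
side blue top z mean 0.05619 med 0.05645 n 414 pix 202.02 250.91
```

View pics/c7.png

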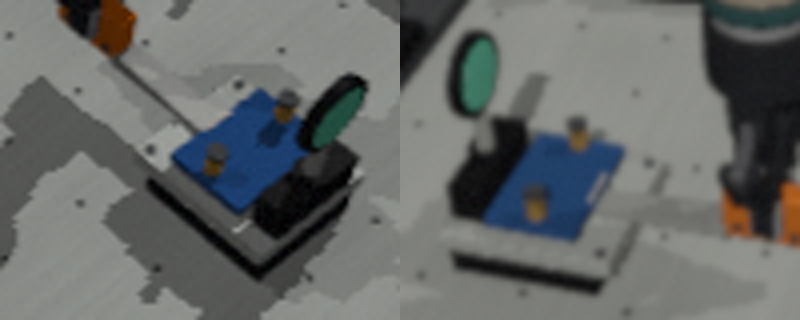

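The blade has entered under the blue plate at crop (195,130), and the plate hasn't moved yet. I'll continue in small steps.

```bash

python3 -m creep '{"slide":[[0.02,0,0],[0.04,0,0],[0.06,0,0],[0.067,0,0],[0.067,0,0]],"twist":[[0,0,0],[0,0,0],[0,0,0],[0,0,0],[0,0,0]],"fingers":[-1,-1,-1,-1,-1]}'; python3 st.py
python3 -m creep '{"slide":[[0.02,0,0],[0.033,0,0],[0.033,0,0],[0.033,0,0]],"twist":[[0,0,0],[0,0,0],[0,0,0],[0,0,0]],"fingers":[-1,-1,-1,-1]}'; python3 st.py c8.png
```

```text
clock: 11.3
position: [0.5408, 0.1709, 0.0492]
ee_rot: [0.0, 1.0, -0.005, -0.001]
contact_force: [-5.2, -0.1, 5.7]
width: 0.0172
[0.5408 0.1709 0.0492] [-5.21 -0.15  5.65] [0.009 0.141 0.006] [ 1.0e-04  1.0e+00 -4.6e-03 -1.3e-03]
clock: 11.7
position: [0.5457, 0.1709, 0.0492]
ee_rot: [0.0, 1.0, -0.005, -0.001]
contact_force: [-4.3, -0.6, 6.0]
width: 0.017
[0.5457 0.1709 0.0492] [-4.32 -0.6   6.01] [-0.021  0.121 -0.022] [ 1.0e-04  1.0e+00 -4.5e-03 -1.3e-03]
scene blue top z mean 0.05444 med 0.05440 n 473 pix 370.88 207.87
side blue top z mean 0.05614 med 0.05627 n 411 pix 202.11 251.0
```

```bash

python3 -m creep '{"slide":[[0,0,0.002],[0,0,0.004],[0,0,0.004]],"twist":[[0,0,0],[0,0,0],[0,0,0]],"fingers":[-1,-1,-1]}'; python3 st.py
python3 -m creep '{"slide":[[0.01,0,0],[0.02,0,0],[0.027,0,0],[0.027,0,0],[0.027,0,0]],"twist":[[0,0,0],[0,0,0],[0,0,0],[0,0,0],[0,0,0]],"fingers":[-1,-1,-1,-1,-1]}'; python3 st.py c9.png
```

```text
clock: 12.1
position: [0.5464, 0.1708, 0.0494]
ee_rot: [0.0, 1.0, -0.005, -0.001]
contact_force: [-3.7, 0.9, 2.5]
width: 0.0173
[0.5464 0.1708 0.0494] [-3.69  0.9   2.55] [ 0.036  0.222 -0.06 ] [ 1.0e-04  1.0e+00 -4.5e-03 -6.0e-04]
clock: 12.6
position: [0.5517, 0.1709, 0.0494]
ee_rot: [0.0, 1.0, -0.005, 0.0]
contact_force: [-1.0, 0.6, 0.5]
width: 0.0174
[0.5517 0.1709 0.0494] [-1.01  0.59  0.52] [-0.046  0.069 -0.015] [ 0.0e+00  1.0e+00 -4.6e-03  4.0e-04]
scene blue top z mean 0.05437 med 0.05428 n 472 pix 370.88 207.78
side blue top z mean 0.05615 med 0.05626 n 418 pix 202.05 251.0
```

View pics/c9.png

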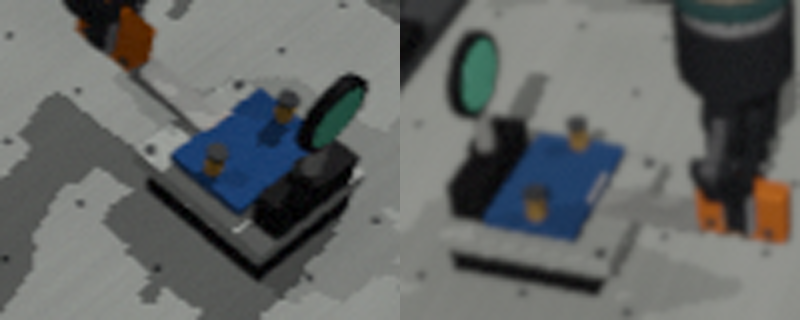

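```bash

python3 -m creep '{"slide":[[0.01,0,0],[0.02,0,0],[0.027,0,0],[0.027,0,0],[0.027,0,0]],"twist":[[0,0,0],[0,0,0],[0,0,0],[0,0,0],[0,0,0]],"fingers":[-1,-1,-1,-1,-1]}'; python3 st.py c10.png
python3 -m creep '{"slide":[[0.01,0,0],[0.02,0,0],[0.027,0,0],[0.027,0,0],[0.027,0,0]],"twist":[[0,0,0],[0,0,0],[0,0,0],[0,0,0],[0,0,0]],"fingers":[-1,-1,-1,-1,-1]}'; python3 st.py c11.png
```

```text
clock: 13.2
position: [0.5542, 0.1708, 0.0495]
ee_rot: [0.0, 1.0, -0.005, -0.001]
contact_force: [-4.9, 0.5, 4.2]
width: 0.0175
[0.5542 0.1708 0.0495] [-4.94  0.51  4.23] [0.032 0.536 0.002] [ 1.0e-04  1.0e+00 -4.6e-03 -9.0e-04]
scene blue top z mean 0.05440 med 0.05446 n 470 pix 370.96 207.81
side blue top z mean 0.05614 med 0.05637 n 411 pix 202.17 250.99
clock: 13.8
position: [0.5555, 0.1708, 0.0496]
ee_rot: [0.0, 1.0, -0.005, -0.004]
contact_force: [-11.2, -0.4, 9.2]
width: 0.0168
[0.5555 0.1708 0.0496] [-11.25  -0.38   9.22] [-0.015  1.12  -0.043] [ 3.0e-04  1.0e+00 -4.6e-03 -3.5e-03]
scene blue top z mean 0.05449 med 0.05444 n 471 pix 370.87 207.78
side blue top z mean 0.05622 med 0.05631 n 412 pix 202.12 251.01
```

The drag is rising: fx is −11 N and the tool is flexing about 0.4° nose-down, which presses the blade on the lower plate. I'll level it and relieve the height before pushing further.

```bash

python3 -m creep '{"slide":[[0,0,0.002],[0,0,0.004],[0,0,0.004],[0,0,0.004]],"twist":[[0,-0.0006,0],[0,-0.0012,0],[0,-0.0012,0],[0,-0.0012,0]],"fingers":[-1,-1,-1,-1]}'; python3 st.py c12.png
```

```text
clock: 14.3
position: [0.5556, 0.1708, 0.0495]
ee_rot: [0.0, 1.0, -0.005, 0.0]
contact_force: [-9.0, 0.4, 4.1]
width: 0.0174
[0.5556 0.1708 0.0495] [-8.97  0.39  4.07] [ 0.08   1.185 -0.025] [ 3.0e-04  1.0e+00 -4.6e-03  1.0e-04]
scene blue top z mean 0.05446 med 0.05452 n 476 pix 370.92 207.98
side blue top z mean 0.05613 med 0.05633 n 413 pix 201.99 251.04
```

View pics/c12.png

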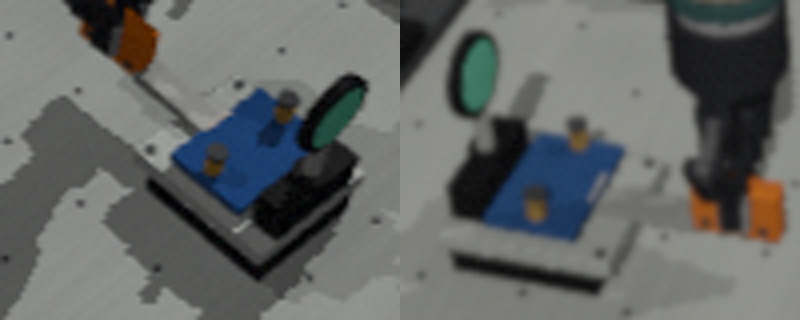

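```bash

python3 -m creep '{"slide":[[0.007,0,0.002],[0.013,0,0.002],[0.02,0,0.002],[0.02,0,0.002],[0.02,0,0.002]],"twist":[[0,-0.0003,0],[0,-0.0006,0],[0,-0.0006,0],[0,-0.0006,0],[0,-0.0006,0]],"fingers":[-1,-1,-1,-1,-1]}'; python3 st.py c13.png
python3 - <<'E'
from h import *
grab('wrist','w13.png')
E
```

```text
clock: 14.9
position: [0.5574, 0.1707, 0.0494]
ee_rot: [0.0, 1.0, -0.005, 0.001]
contact_force: [-9.5, 0.9, 4.6]
width: 0.0171
[0.5574 0.1707 0.0494] [-9.47  0.88  4.58] [0.134 1.436 0.003] [ 4.0e-04  1.0e+00 -4.6e-03  8.0e-04]
scene blue top z mean 0.05445 med 0.05441 n 471 pix 370.89 207.72
side blue top z mean 0.05630 med 0.05648 n 414 pix 202.08 250.91
```

View pics/w13.png

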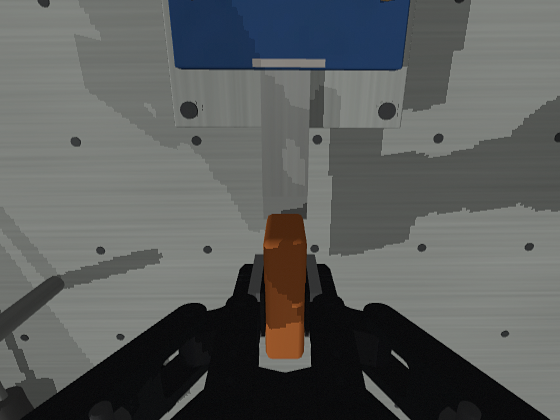

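The wrist view shows the blade straight and central, entering under the lip at (286,68), and the handle hasn't slipped in the pads. I'll track the blue-minus-lower plate height in this view too.

```bash
cat >> st.py <<'E'
w=grab('wrist');P=cloud(w);h=cv2.cvtColor(w['img'],cv2.COLOR_BGR2HSV)
b=(h[...,0]>105)&(h[...,0]<125)&(h[...,1]>150)&(P[...,2]>.045)&(P[...,2]<.07)
b[:, :180]=0;b[:,400:]=0
x0=np.percentile(P[b][:,0],2)
bb=b&(P[...,0]<x0+.02)
l=(h[...,1]<60)&(P[...,2]>.03)&(P[...,2]<.046)&(P[...,0]>x0-.024)&(P[...,0]<x0-.004)&(np.abs(P[...,1]-.168)>.022)&(np.abs(P[...,1]-.168)<.05)
print('wrist blue-lower %.5f'%(P[bb][:,2].mean()-P[l][:,2].mean()),bb.sum(),l.sum(),'lip x %.4f'%x0)
E
python3 st.py
python3 -m creep '{"slide":[[0.007,0,0.002],[0.013,0,0.002],[0.02,0,0.002],[0.027,0,0.002],[0.027,0,0.002],[0.027,0,0.002]],"twist":[[0,0,0],[0,0,0],[0,0,0],[0,0,0],[0,0,0],[0,0,0]],"fingers":[-1,-1,-1,-1,-1,-1]}'; python3 st.py c14.png
```

```text
[0.5575 0.1707 0.0494] [-10.09   0.18   4.39] [ 0.062  1.447 -0.002] [ 4.0e-04  1.0e+00 -4.6e-03  9.0e-04]
wrist blue-lower 0.01389 11787 5279 lip x 0.6548
clock: 15.7
position: [0.5612, 0.1706, 0.0495]
ee_rot: [0.001, 1.0, -0.005, 0.0]
contact_force: [-9.1, 0.4, 3.6]
width: 0.017
[0.5612 0.1706 0.0495] [-9.1   0.37  3.6 ] [ 0.011  1.492 -0.006] [ 5.0e-04  1.0e+00 -4.6e-03  5.0e-04]
scene blue top z mean 0.05475 med 0.05469 n 469 pix 370.84 207.66
side blue top z mean 0.05671 med 0.05679 n 418 pix 202.05 250.72
wrist blue-lower 0.01418 11675 5158 lip x 0.6551
```

```bash

python3 -m creep '{"slide":[[0.008,0,0],[0.016,0,0.001],[0.024,0,0.002],[0.032,0,0.002],[0.04,0,0.002],[0.04,0,0.002],[0.04,0,0.002]],"twist":[[0,0,0],[0,0,0],[0,0,0],[0,0,0],[0,0,0],[0,0,0],[0,0,0]],"fingers":[-1,-1,-1,-1,-1,-1,-1]}'; python3 st.py c15.png
```

```text
clock: 16.55
position: [0.5667, 0.1706, 0.0496]
ee_rot: [0.001, 1.0, -0.005, -0.0]
contact_force: [-11.9, 0.4, 4.1]
width: 0.0175
[0.5667 0.1706 0.0496] [-11.92   0.41   4.09] [0.063 1.623 0.016] [ 6.0e-04  1.0e+00 -4.6e-03 -2.0e-04]
scene blue top z mean 0.05535 med 0.05534 n 472 pix 370.83 207.56
side blue top z mean 0.05709 med 0.05719 n 416 pix 202.08 250.67
wrist blue-lower 0.01461 11543 4995 lip x 0.6556
```

View pics/c15.png

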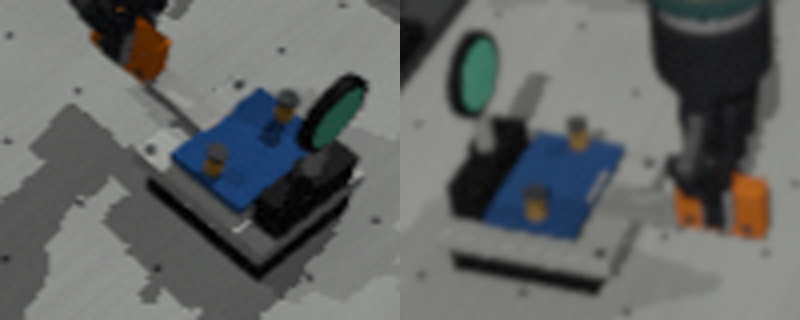

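All three views agree the plate has lifted about 0.8–0.9 mm. Advancing about 7 mm more should bring it to roughly 1.4–1.5 mm.

```bash

python3 -m creep '{"slide":[[0.008,0,0.001],[0.016,0,0.002],[0.024,0,0.003],[0.032,0,0.003],[0.04,0,0.003],[0.047,0,0.003],[0.047,0,0.003],[0.047,0,0.003]],"twist":[[0,0,0],[0,-0.0003,0],[0,-0.0005,0],[0,-0.0005,0],[0,-0.0005,0],[0,-0.0005,0],[0,-0.0005,0],[0,-0.0005,0]],"fingers":[-1,-1,-1,-1,-1,-1,-1,-1]}'; python3 st.py c16.png
```

```text
clock: 17.5
position: [0.573, 0.1705, 0.0497]
ee_rot: [0.001, 1.0, -0.005, 0.001]
contact_force: [-11.4, -0.0, 2.8]
width: 0.0174
[0.573  0.1705 0.0497] [-1.139e+01 -1.000e-02  2.760e+00] [0.085 1.761 0.032] [ 7.0e-04  1.0e+00 -4.6e-03  6.0e-04]
scene blue top z mean 0.05598 med 0.05594 n 472 pix 370.95 207.51
side blue top z mean 0.05755 med 0.05767 n 412 pix 202.14 250.49
wrist blue-lower 0.01513 11348 4799 lip x 0.6561
```

View pics/c16.png

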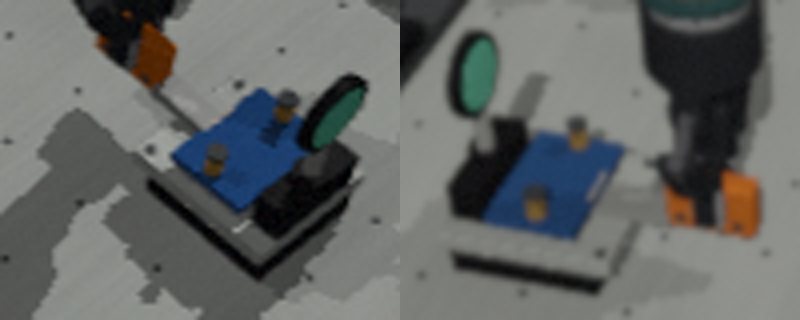

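```bash

python3 -m creep '{"slide":[[0,0,0],[0,0,0],[0,0,0],[0,0,0],[0,0,0],[0,0,0],[0,0,0],[0,0,0]],"twist":[[0,0,0],[0,0,0],[0,0,0],[0,0,0],[0,0,0],[0,0,0],[0,0,0],[0,0,0]],"fingers":[-1,-1,-1,-1,-1,-1,-1,-1]}'; python3 st.py c17.png; python3 -c "
from h import *
w=dict(np.load('pics/wrist.npz'));cv2.imwrite('pics/w17.png',w['img'])"
```

```text
clock: 18.45
position: [0.573, 0.1705, 0.0496]
ee_rot: [0.001, 1.0, -0.005, 0.001]
contact_force: [-12.0, -0.0, 2.7]
width: 0.0172
[0.573  0.1705 0.0496] [-12.04  -0.02   2.7 ] [0.002 1.839 0.006] [ 7.0e-04  1.0e+00 -4.6e-03  6.0e-04]
scene blue top z mean 0.05600 med 0.05603 n 469 pix 370.99 207.48
side blue top z mean 0.05764 med 0.05777 n 417 pix 202.09 250.54
wrist blue-lower 0.01510 11353 4787 lip x 0.6561
```

View pics/w17.png

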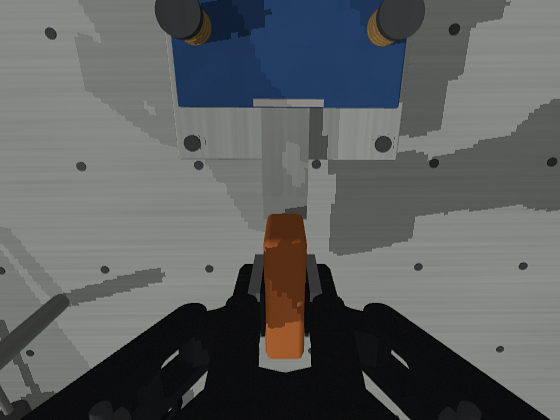

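The position is stable. The wrist view shows the blade straight and centred under the lip at (286,105), and the handle is still firmly between the pads. The lift is steady at about 1.3–1.5 mm, so I'm handing in.

```bash
python3 -c "
from rig import order
print(order.sign_off())"
```

```text
the job is handed in; nothing more can be done
None
```

I picked up the orange-handled feeler and slid its blade, flat and straight from the front, into the gap of the left stage, the one with the green lens. I handed in with the arm still holding it there, at about 18.5 s of the 45 s allowed. I didn't touch the red-block stage, the pink look-alikes or the loose things.

Last checks, after holding still for about 0.8 s:
- **Plate lift:** the blue plate was up about 1.5 mm in both the scene and side views and about 1.2 mm in the wrist view. All three readings were steady.
- **Depth and grip:** the tool stayed at x = 0.573 m, and the handle had not slipped in the pads.
- **Flatness:** the blade underside was level with the lower plate, at about 0.040 m.

**What disagreed:**
- **Push force:** it ended near 12 N rather than the expected 8 N. I put the extra down to light downward pressure on the lower plate.
- **Stick on the way in:** at the start of drag the blade stuck for a moment at about 11 N, with the tool flexed 0.4° nose-down. I levelled it before going on.
- **Gap estimate:** early depth readings put it at about 6.2 mm, but the first drag and the wrist view point to 5.9–6.1 mm.

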